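# Free the tube rack on the plate shaker

## Task

Free the tube rack on the shaker: with a fingertip, roll the knurled nut of its sliding stop anticlockwise through two full turns to loosen it, without gripping the nut, then push that stop back from the rack as far as it goes. Leave the well plate in the other lane clamped, and the rack and everything else standing where they are.

Things in the scene. Friction and masses are not known exactly. Their poses are not given: they have to be found in the camera images.
- shaker: Bench shaker, off and fixed: white housing 340 x 320 mm, control panel on its -x side; aluminium platform 290 x 310 mm, top 115 mm above the bench. Origin on the bench under the platform's centre, z up. Two equal lanes at y = +78 (left) and -78 mm (right); in each, from -x to +x: a 12 mm high fence, the rack or plate, the sliding stop with its knurled nut. Turned up to 20 degrees either way.
- tube_rack: White rack, 85 x 128 mm base, 50 mm tall, with small tubes with round blue and white screw caps, standing loose in the left or the right lane. Origin at the centre of its underside, axes as the shaker's; 86 mm towards -x of the shaker's centre.
- well_plate: Flat white 96-well plate, 85 x 128 mm, 14.5 mm tall, standing loose in the other lane. Origin at the centre of its underside.
- nut_left (a joint): Turn of the left nut about its upright stud, rad: 0 = tight, as at the start; grows anticlockwise seen from above, which loosens. A full turn is 6.283 and raises the nut 3 mm; a cap on the stud stops it at 4 turns. Friction about 0.03 N m; it stays where it is left. Its shoulder sits in a pocket of the stop and locks the stop until about 1.5 turns.
- nut_left_top (a point): Centre of the left brass nut's top face, on its axis, 30 mm to +x of the shaker's centre, 142 mm above the bench when tight; turns and rises with it. Knurled rim 44 mm across, from 16 mm below this point up to it; under the rim a 26 mm shoulder, 5 mm high, down to the stop's foot. Black witness line on top along this frame's +x. The 10 mm stud and its cap stand 20 mm above the top when tight.
- stop_left (a joint): Slide of the left stop in m: 0 = closed against the rack or plate, 0.022 = fully back, along the shaker's +x. About 2 N moves it once its nut is loose; it stays where it is left.
- stop_left_lip (a point): Left stop, an aluminium plate: flat foot 60 mm wide, top 121 mm above the bench; at its +x end a turned-up lip 60 mm wide, 3 mm thick, 16 mm above the foot; at its -x end a flange 100 mm wide, 16 mm high, 68 mm from the nut's axis when closed. This point: middle of the lip's top edge, on its face towards the nut, 66 mm from the nut's axis when closed. Pushing the lip to +x slides the stop back.
- nut_right (a joint): Turn of the right nut about its upright stud, rad: 0 = tight, as at the start; grows anticlockwise seen from above, which loosens. A full turn is 6.283 and raises the nut 3 mm; a cap on the stud stops it at 4 turns. Friction about 0.03 N m; it stays where it is left. Its shoulder sits in a pocket of the stop and locks the stop until about 1.5 turns.
- nut_right_top (a point): Centre of the right brass nut's top face, on its axis, 30 mm to +x of the shaker's centre, 142 mm above the bench when tight; turns and rises with it. Knurled rim 44 mm across, from 16 mm below this point up to it; under the rim a 26 mm shoulder, 5 mm high, down to the stop's foot. Black witness line on top along this frame's +x. The 10 mm stud and its cap stand 20 mm above the top when tight.
- stop_right (a joint): Slide of the right stop in m: 0 = closed against the rack or plate, 0.022 = fully back, along the shaker's +x. About 2 N moves it once its nut is loose; it stays where it is left.
- stop_right_lip (a point): Right stop, an aluminium plate: flat foot 60 mm wide, top 121 mm above the bench; at its +x end a turned-up lip 60 mm wide, 3 mm thick, 16 mm above the foot; at its -x end a flange 100 mm wide, 16 mm high, 68 mm from the nut's axis when closed. This point: middle of the lip's top edge, on its face towards the nut, 66 mm from the nut's axis when closed. Pushing the lip to +x slides the stop back.
- vial: Closed glass vial, 16 mm across, 45 mm tall, standing loose on the platform near its +x edge, about midway between the two lips. Origin at the centre of its underside.
- bottle: Glass reagent bottle with blue cap, 66 mm across, 150 mm tall, on the bench to the left of the shaker. Origin at the centre of its underside.
- tip_box: Box of pipette tips 82 x 122 x 54 mm, on the bench to the left of the shaker. Origin at the centre of its underside.
- beaker: White plastic beaker, 70 mm across, 95 mm tall, on the bench to the right of the shaker. Origin at the centre of its underside.
- marker: Marker pen, 125 mm long, 17 mm thick, lying on the bench to the right of the shaker. Origin on the bench under its middle.
Not all that is in view belongs to the job. Leave any red or yellow look-alike of the tube_rack alone.

How it is judged:
On the way, in this order (a step that is already met when the one before it is completed fails the run):
1. the nut of the tube rack's stop is loosened by two full turns (at least 1.75) (((y of tube_rack in the frame of shaker above 0 m and value of joint nut_left above 10.9956 rad) or (y of tube_rack in the frame of shaker below 0 m and value of joint nut_right above 10.9956 rad))), for 0.1 s.
2. that stop is pushed fully back (((y of tube_rack in the frame of shaker above 0 m and value of joint stop_left above 0.019 m) or (y of tube_rack in the frame of shaker below 0 m and value of joint stop_right above 0.019 m))), for 0.2 s.
At the end, for the whole second after the job is handed in: The nut of the tube rack's stop stands between 1.75 and 2.5 turns from tight, at rest; its stop is at least 19 mm back of 22 mm; the other lane's nut is within a quarter turn of tight and its stop closed (under 4 mm); rack and plate are within 8 mm of where they stood (((y of tube_rack in the frame of shaker above 0 m and value of joint nut_left between 10.9956 and 15.708 rad and velocity of joint nut_left below 0.1 rad/s and value of joint stop_left above 0.019 m and value of joint nut_right below 1.5708 rad and value of joint stop_right below 0.004 m) or (y of tube_rack in the frame of shaker below 0 m and value of joint nut_right between 10.9956 and 15.708 rad and velocity of joint nut_right below 0.1 rad/s and value of joint stop_right above 0.019 m and value of joint nut_left below 1.5708 rad and value of joint stop_left below 0.004 m)) and distance of each of tube_rack, well_plate from where it was at the start of the episode below 0.008 m); the robot touches nothing.
It fails at once if the other lane's nut is loosened by a quarter turn or its stop moved 4 mm ((y of tube_rack in the frame of shaker above 0 m and (value of joint nut_right above 1.5708 rad or value of joint stop_right above 0.004 m)) or (y of tube_rack in the frame of shaker below 0 m and (value of joint nut_left above 1.5708 rad or value of joint stop_left above 0.004 m))).
It fails at once if a nut is gripped between the fingers ((distance between the grasp point and nut_left_top below 0.018 m and contact force between the fingers and nut_left above 0.5 N) or (distance between the grasp point and nut_right_top below 0.018 m and contact force between the fingers and nut_right above 0.5 N)).
It fails at once if the rack or the plate is shifted or lifted by more than 8 mm (not (distance of tube_rack from where it was at the start of the episode below 0.008 m) or not (distance of well_plate from where it was at the start of the episode below 0.008 m)).
It fails at once if the vial or a thing on the bench is knocked over, lifted or shifted by more than 15 mm (angle between vial's own z axis and vertical above 0.4 rad or distance of any of vial, bottle, tip_box, beaker, marker from where it was at the start of the episode above 0.015 m).
It also fails if it takes over 72 s, if anything falls off the work surface, if the arm or the gripper's body presses on something with over 40 N, if the wrist force passes 120 N, or if a joint passes its speed limit or range.

## Robot

A 6-joint arm with a two-finger parallel gripper is mounted at the origin on the work surface. World frame = base frame: x ahead of the robot, y to its left, z up, the work surface at z = 0. Lengths are in m, angles in rad, forces in N, time in s.
With the tool pointing down it reaches from about 0.325 to 0.775 m from the base axis. Payload 5.5 kg.
Tool frame: the origin (TCP) lies on the centre line of the jaws, within the pads' length; the fingertips stand 22 mm ahead of it and the grasp point (between the pads) lies 3 mm ahead of it (r.tcp_to_tips is the distance from the TCP to the fingertips, in m); z points along the fingers, y is the direction in which the jaws open and shut (so a half turn about z gives the same grasp; the last joint's range is limited). The gripper opens to 88 mm and grips with 3 to 60 N. Pads are 20 mm wide; open, the fingers measure 115 mm over their backs; the gripper's body (75 mm by 178 mm) begins 61 mm behind the grasp point.
Start: joints at [-1.287, 0.091, 1.231, -0, 1.82, -0.057], TCP at [0.201, -0.566, 0.245] pointing down, gripper open.
Joint ranges: [-2.87, 2.87], [-0.86, 2.18], [0.17, 2.46], [-1.51, 4.65], [0.06, 2.69], [-2.65, 2.65]. Speed limits (rad/s): [2.57, 2.57, 3.01, 3.14, 3.14, 3.14].

## Interface

Orientations are given as a 3x3 rotation matrix whose columns are the frame's x, y, z axes.
In Python, from bench import r, kin, viewer gives the robot as it stands. The module is installed in compiled form; this text tells all that it offers. Calls block until the motion is done:
- r.goto(position, orientation): joint-space move of the TCP to a pose.
- r.move_l(position, vel=0.15, ori=None): straight line of the TCP; ori=None keeps the orientation; vel is the mean speed in m/s.
- r.move_joints(angles): joint-space move.
- r.move_gripper(opening, grip_force=None): finger opening in m; grip_force is the grip in N (None keeps the last); returns when the fingers have stopped.
- r.sleep(seconds).
- kin.ik(position, orientation): joint angles nearest the present ones, or None.
- r.observe(): the state.
- viewer.capture(name): name is "side" or "top"; returns the picture (420x560x3 uint8, blue, green, red); there is no depth.
- viewer.camera_info(name): a dict with "camera_matrix" (3x3 intrinsics, pixels), "R" (3x3) and "t" (3): a world point X has camera coordinates R X + t. Camera axes: x right, y down, z forward; pixel columns grow to the right and rows downward; lengths in m; the calibration is good to about 2 mm. A picture is of the moment at which its call begins. camera_info takes no time and is no camera call.
A pose or a line that the arm cannot do raises r.Unreachable and nothing moves.
- r.close_job(): hands the job in, once; it reports no verdict.
The state is a dict: "t": time; "joint_positions": joint angles; "joint_velocities": joint speeds; "tau": joint torques, N m; "ee_pos": TCP position; "tcp_rot": TCP orientation; "ft_force": force on the tool from outside, world axes, zero at the start; "ft_torque": the same for the moment, N m; "finger_gap": finger opening in m.
Only numpy, scipy, OpenCV 4.12 (cv2) and the standard library are available. Lean on these libraries where they do the work, as an engineer would, in place of code of your own. Each camera call takes 0.05 s, during which the arm holds its last target. There are 200 camera calls.

## Working session

There is one attempt and no reset: what is moved stays moved. The work goes in short steps, each a Python script; the robot and the scene stay as the last script left them, time stands still between calls to the robot, and variables do not carry over. Pictures are saved under pics/ and viewed, about 8 in all and at most 12, crops included, and the job is handed in when it is done.

```bash
mkdir -p pics; python3 - <<'E'
from bench import r,kin,viewer
import cv2
for n in("top","side"):
    cv2.imwrite(f"pics/{n}0.png",viewer.capture(n)); i=viewer.camera_info(n); print(n,i)
o=r.observe(); print(o["t"],o["ee_pos"],o["tcp_rot"],o["finger_gap"],r.tcp_to_tips)
E
```

```text
top {'camera_matrix': array([[535.59075595,   0.        , 271.26828688],
       [  0.        , 535.59075595, 204.74437352],
       [  0.        ,   0.        ,   1.        ]]), 'R': array([[ 1.84692781e-02, -9.99829295e-01,  5.16627646e-04],
       [-9.88253375e-01, -1.83338392e-02, -1.51720589e-01],
       [ 1.51704162e-01,  2.29161074e-03, -9.88423288e-01]]), 't': array([0.05515101, 0.47983825, 1.47809118])}
side {'camera_matrix': array([[503.33854657,   0.        , 277.18464585],
       [  0.        , 503.33854657, 206.59122631],
       [  0.        ,   0.        ,   1.        ]]), 'R': array([[-0.93243728, -0.36103124, -0.01473654],
       [-0.27155132,  0.72707565, -0.63057186],
       [ 0.23837073, -0.58396698, -0.77599095]]), 't': array([0.46880111, 0.13625861, 1.1929931 ])}
0.1 [ 0.20048634 -0.56527908  0.24366097] [[ 9.42477043e-01  3.34270546e-01 -4.74895972e-04]
 [ 3.34270871e-01 -9.42475667e-01  1.61289536e-03]
 [ 9.15655130e-05 -1.67886074e-03 -9.99998587e-01]] 0.08775580833404031 0.022
```

View pics/top0.png

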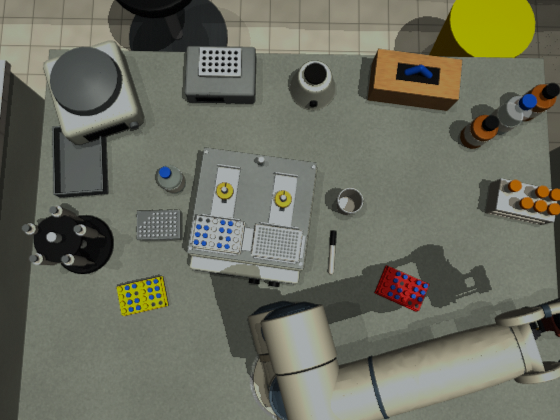

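View pics/side0.png

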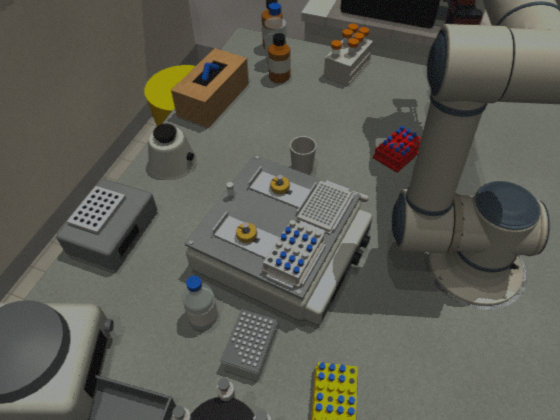

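The candidates for the tube rack are yellow at top (143,295), red at (402,287), an orange-capped rack at (530,200), and a white one with blue/white caps on the shaker at (217,234). The white one is the only one standing on the shaker, and it is in the left lane. I'll confirm it in an enlarged crop.

```bash
python3 - <<'E'
import cv2,numpy as np
a=cv2.imread("pics/top0.png")[145:285,185:325]; b=cv2.imread("pics/side0.png")[150:310,180:380]
a=cv2.resize(a,(560,560),interpolation=cv2.INTER_CUBIC);cv2.imwrite("pics/topc.png",a)
cv2.imwrite("pics/sidec.png",cv2.resize(b,(800,640),interpolation=cv2.INTER_CUBIC)[:600])
E
```

```text
(no output)
```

View pics/topc.png

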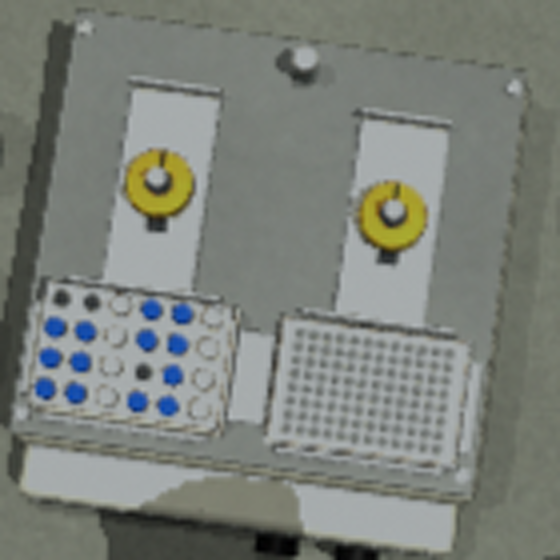

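View pics/sidec.png

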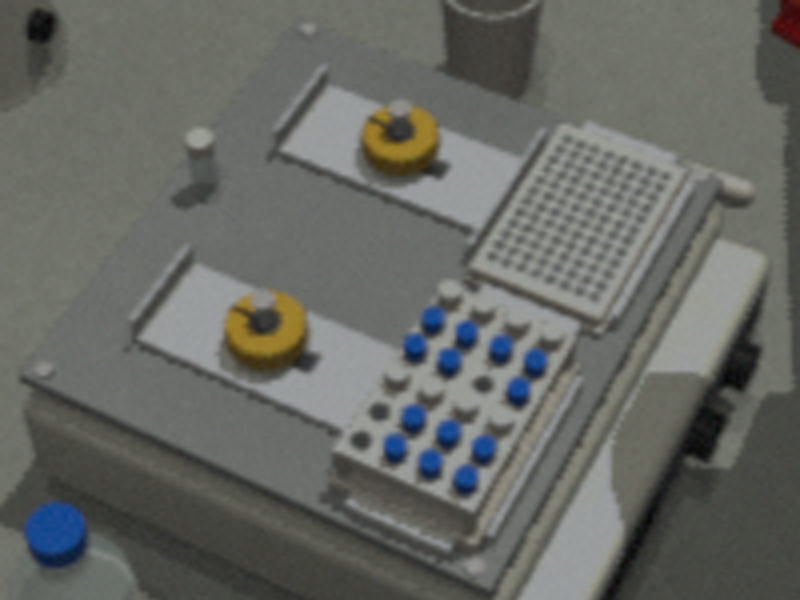

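The crops confirm it: the white rack with blue/white caps stands in the left lane, and the flat plate in the right. In the top crop the left nut is at (160,183), the right nut at (393,215), the lips at y≈80–124, and the vial at (302,62). Next I'll fit the shaker pose from these points in both views.

```bash
cat > fit.py <<'E'
from bench import r,kin,viewer
import numpy as np
from scipy.optimize import least_squares
off={"top":(185,145),"side":(180,150)}
P=[("top",(160,183),(30,78,142)),("top",(393,215),(30,-78,142)),
("top",(132,80),(97.5,108,137)),("top",(222,92),(97.5,48,137)),("top",(360,112),(97.5,-48,137)),("top",(450,124),(97.5,-108,137)),
("top",(78,12),(145,155,115)),("top",(526,74),(145,-155,115)),("top",(472,495),(-145,-155,115)),
("side",(265,322),(30,78,142)),("side",(400,134),(30,-78,142)),
("side",(133,322),(97.5,108,137)),("side",(188,248),(97.5,48,137)),("side",(274,150),(97.5,-48,137)),("side",(326,68),(97.5,-108,137)),
("side",(25,378),(145,155,115))]
C={n:viewer.camera_info(n) for n in off}
def proj(n,X):
    c=C[n];q=c["camera_matrix"]@(c["R"]@X+c["t"]);return q[:2]/q[2]
def W(p,q): 
    c,s=np.cos(p[2]),np.sin(p[2]);q=np.array(q)/1000
    return np.array([p[0]+c*q[0]-s*q[1],p[1]+s*q[0]+c*q[1],q[2]])
px=lambda n,u:(np.array(u)+.5)/4-.5+off[n]
f=lambda p:np.concatenate([proj(n,W(p,q))-px(n,u) for n,u,q in P])
if __name__=="__main__":
    s=least_squares(f,[.5,.05,-.1],loss="soft_l1");print(s.x.round(4).tolist());print(f(s.x).reshape(-1,2).round(1).tolist())
    for n in off:   # per-camera
        g=lambda p:np.concatenate([proj(m,W(p,q))-px(m,u) for m,u,q in P if m==n]);print(n,least_squares(g,[.5,.05,-.1],loss="soft_l1").x.round(4))
    # vial: top-view cap centre, 160 mm up
    from scipy.optimize import fsolve
    v=fsolve(lambda a:proj("top",np.array([a[0],a[1],.16]))-px("top",(303,58)),[.6,.05]);print("vial",v)
    v=fsolve(lambda a:proj("side",np.array([a[0],a[1],.16]))-px("side",(200,139)),[.6,.05]);print("vial",v)
    for q in [(30,78,142),(96,78,137),(30,-78,142)]:print(q,W(s.x,q),np.hypot(*W(s.x,q)[:2]))
E
python3 fit.py
```

```text
[0.4591, 0.1161, -0.1156]
[[-1.0, 0.3], [-0.6, 0.1], [-1.2, 0.2], [-1.5, 0.1], [-0.3, -0.2], [-0.4, -0.2], [-1.4, -0.1], [-0.4, -0.8], [-0.3, 0.6], [0.7, -0.6], [0.3, -1.3], [0.2, -0.7], [0.8, -1.3], [0.5, -5.2], [-0.1, -1.1], [-1.5, -1.4]]
top [ 0.4593  0.1144 -0.1204]
side [ 0.4582  0.1197 -0.1161]
vial [0.58059624 0.09461495]
vial [0.57889344 0.09776921]
(30, 78, 142) [0.49790213 0.19016218 0.142     ] 0.5329804771370612
(96, 78, 137) [0.56346161 0.18254936 0.137     ] 0.5922949056648259
(30, -78, 142) [0.4799082  0.03520342 0.142     ] 0.4811976301431778
```

The pose fits to about 1–2 mm in both cameras; the one bad pixel is the side point (274,150), a misread. Both lanes are the right size, and the vial is 125 mm from the nut. The plan is to press the closed fingers sideways on the rim and sweep them around it, with the yaw following and force feedback on the radius. First I'll check the yaw range by IK.

```bash
cat > h.py <<'E'
from bench import r,kin,viewer
import numpy as np, cv2
N=np.array([.4980,.1895]); YAW=-.117
def ori(phi,flip):   # tool x radial (flip 0: outward, 1: inward), z down
    a=phi+np.pi*flip; c,s=np.cos(a),np.sin(a)
    return np.array([[c,s,0],[s,-c,0],[0,0,-1.]])
def pos(phi,rho,z,c=N): return np.array([c[0]+rho*np.cos(phi),c[1]+rho*np.sin(phi),z])
def obs():
    o=r.observe(); return o["t"],o["ee_pos"],o["ft_force"]
E
python3 - <<'E'
from h import *
for fl in(0,1):
    for d in range(-180,181,20):
        q=kin.ik(pos(np.radians(d),.033,.151),ori(np.radians(d),fl))
        print(fl,d,None if q is None else np.round(q,2).tolist())
E
```

```text
0 -180 [0.32, -0.17, 1.65, -0.0, 1.66, -1.25]
0 -160 [0.3, -0.18, 1.66, -0.0, 1.66, -1.62]
0 -140 [0.27, -0.17, 1.65, -0.0, 1.66, -1.99]
0 -120 [0.26, -0.16, 1.64, -0.0, 1.66, -2.36]
0 -100 None
0 -80 None
0 -60 None
0 -40 [0.25, -0.04, 1.53, -0.0, 1.65, 2.52]
0 -20 [0.26, -0.02, 1.51, -0.0, 1.65, 2.18]
0 0 [0.28, -0.0, 1.49, -0.0, 1.65, 1.85]
0 20 [0.3, 0.0, 1.49, -0.0, 1.65, 1.52]
0 40 [0.32, -0.0, 1.49, -0.0, 1.65, 1.2]
0 60 [0.34, -0.02, 1.51, -0.0, 1.65, 0.86]
0 80 [0.35, -0.04, 1.53, -0.0, 1.65, 0.53]
0 100 [0.36, -0.07, 1.56, -0.0, 1.65, 0.19]
0 120 [0.36, -0.1, 1.59, -0.0, 1.65, -0.16]
0 140 [0.35, -0.13, 1.61, -0.0, 1.66, -0.52]
0 160 [0.34, -0.16, 1.64, -0.0, 1.66, -0.88]
0 180 [0.32, -0.17, 1.65, -0.0, 1.66, -1.25]
1 -180 [0.32, -0.17, 1.65, -0.0, 1.66, 1.89]
1 -160 [0.3, -0.18, 1.66, -0.0, 1.66, 1.52]
1 -140 [0.27, -0.17, 1.65, -0.0, 1.66, 1.15]
1 -120 [0.26, -0.16, 1.64, -0.0, 1.66, 0.78]
1 -100 [0.24, -0.13, 1.62, -0.0, 1.66, 0.42]
1 -80 [0.24, -0.1, 1.59, -0.0, 1.66, 0.06]
1 -60 [0.24, -0.07, 1.56, -0.0, 1.65, -0.28]
1 -40 [0.25, -0.04, 1.53, -0.0, 1.65, -0.62]
1 -20 [0.26, -0.02, 1.51, -0.0, 1.65, -0.96]
1 0 [0.28, -0.0, 1.49, -0.0, 1.65, -1.29]
1 20 [0.3, 0.0, 1.49, -0.0, 1.65, -1.62]
1 40 [0.32, -0.0, 1.49, -0.0, 1.65, -1.95]
1 60 [0.34, -0.02, 1.51, -0.0, 1.65, -2.28]
1 80 [0.35, -0.04, 1.53, -0.0, 1.65, -2.61]
1 100 None
1 120 None
1 140 [0.35, -0.13, 1.61, -0.0, 1.66, 2.62]
1 160 [0.34, -0.16, 1.64, -0.0, 1.66, 2.26]
1 180 [0.32, -0.17, 1.65, -0.0, 1.66, 1.89]
```

```bash
cat >> h.py <<'E'
Z=.151; FT=8.
def rad(phi): 
    F=r.observe()["ft_force"]; return F[0]*np.cos(phi)+F[1]*np.sin(phi), -F[0]*np.sin(phi)+F[1]*np.cos(phi)
def touch(phi,rho0=.040,step=.001,F=FT):
    rho=rho0; b=rad(phi)[0]
    while rho>.024:
        rho-=step; r.move_l(pos(phi,rho,Z),vel=.04)
        f=rad(phi)[0]-b
        if f>F: break
    return rho,f,b
E
python3 - <<'E'
from h import *
r.move_l([.2005,-.565,.30],vel=.2); r.move_gripper(0.0,20)
p=np.radians(-40)
r.goto(pos(p,.045,.26),ori(p,0)); r.move_l(pos(p,.045,Z),vel=.12)
o=r.observe();print(o["t"],o["ee_pos"],pos(p,.045,Z),o["ft_force"],o["finger_gap"])
rho=.045;
for k in range(18):
    rho-=.001; r.move_l(pos(p,rho,Z),vel=.04); o=r.observe(); f=rad(p)
    print(round(o["t"],2),round(rho,3),np.round(f,2),np.round(np.hypot(*(o["ee_pos"][:2]-N)),4))
    if f[0]>8:break
E
```

```text
5.7417 [0.53295387 0.16068618 0.15215002] [0.532472   0.16057456 0.151     ] [ 0.01068326 -0.16775313  0.70442062] 0.00044629479565399334
5.99 0.044 [0.51 0.  ] 0.0441
6.24 0.043 [-0.06 -0.58] 0.0429
6.49 0.042 [-0.53 -0.17] 0.0419
6.74 0.041 [-0.01  0.17] 0.0409
6.99 0.04 [0.86 0.06] 0.04
7.24 0.039 [-0.27  0.56] 0.039
7.49 0.038 [ 1.52 -0.59] 0.0379
7.74 0.037 [ 0.15 -0.53] 0.0369
7.99 0.036 [ 0.14 -0.52] 0.0359
8.24 0.035 [ 0.06 -0.25] 0.035
8.49 0.034 [-0.32  0.56] 0.0339
8.74 0.033 [3.   0.63] 0.0335
8.99 0.032 [6.53 0.25] 0.0333
9.24 0.031 [ 9.32 -0.02] 0.0332
```

```bash
cat >> h.py <<'E'
def sweep(a,b,rho,step=15,F=FT,log=True):
    n=max(1,int(np.ceil((b-a)/step)))
    for d in np.linspace(a,b,n+1)[1:]:
        p=np.radians(d); r.move_l(pos(p,rho,Z),vel=.05,ori=ori(p,0)); f=rad(p)
        if log: print(round(r.observe()["t"],2),round(d),round(rho*1e3,1),np.round(f,1))
        rho+=float(np.clip((f[0]-F)/4000,-.0015,.0015))
    return rho
E
python3 - <<'E'
from h import *
rho=sweep(-40,50,.031); print(rho)
a=viewer.capture("top"); b=viewer.capture("side")
A=cv2.resize(a[150:220,200:270],(500,500),interpolation=cv2.INTER_CUBIC)
i=viewer.camera_info("side")
B=cv2.resize(b[200:260,215:275],(500,500),interpolation=cv2.INTER_CUBIC)[:500,:300]
cv2.imwrite("pics/s1.png",np.hstack([A,B]))
E
```

```text
9.65 -25 31.0 [ 9.7 -0.3]
10.06 -10 31.4 [ 9.2 -0.3]
10.47 5 31.7 [8.6 0.2]
10.88 20 31.9 [ 8.1 -1.3]
11.28 35 31.9 [ 7.4 -0. ]
11.69 50 31.7 [ 5.5 -0.9]
0.031117967737726345
```

View pics/s1.png

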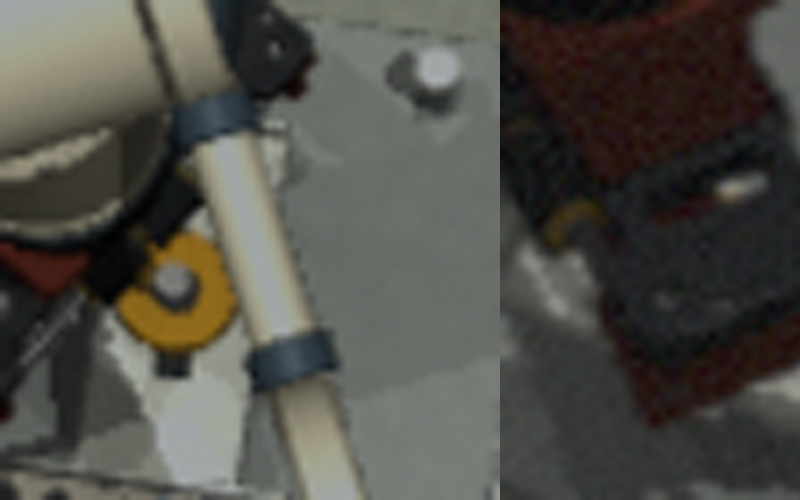

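The picture shows the fingertip at the rim's upper left, near (150,250). The witness line isn't on the visible part at right or bottom, so its position is unclear. I'll finish the sweep, lift, and measure.

```bash
python3 - <<'E'
from h import *
rho=sweep(50,230,.0308,20); print(rho)
p=np.radians(230)
r.move_l(pos(p,.045,Z),vel=.1); r.move_l(pos(p,.045,.215),vel=.2); p=np.radians(-42); r.goto(pos(p,.045,.215),ori(p,0))
a=viewer.capture("top"); b=viewer.capture("side"); print(r.observe()["t"])
cv2.imwrite("pics/top2.png",a);cv2.imwrite("pics/side2.png",b)
A=cv2.resize(a[165:215,200:250],(400,400),interpolation=cv2.INTER_CUBIC)
B=cv2.resize(b[205:255,222:272],(400,400),interpolation=cv2.INTER_CUBIC)
cv2.imwrite("pics/s2.png",np.hstack([A,B]))
E
```

```text
12.29 70 30.8 [ 7.4 -0.5]
12.79 90 30.7 [6.7 0.5]
13.29 110 30.3 [6.3 0.4]
13.79 130 29.9 [ 7.6 -0.7]
14.29 150 29.8 [ 7.7 -1.4]
14.79 170 29.7 [ 9.1 -1.2]
15.29 190 30.0 [ 9.4 -1.1]
15.79 210 30.3 [8.6 0.4]
16.29 230 30.5 [9.  0.6]
0.030712446305221203
21.0583
```

View pics/s2.png

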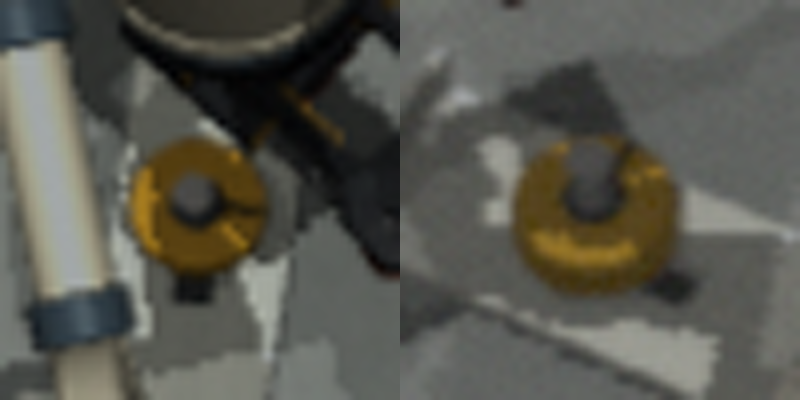

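The witness line now points right at top (250,210), having pointed up before. That is about 270° anticlockwise, equal to the sweep, so there was no slip. Two more sweeps follow.

```bash
python3 - <<'E'
from h import *
for end in (230,160):
    p=np.radians(-40)
    r.move_l(pos(p,.045,Z),vel=.15,ori=ori(p,0)); r.move_l(pos(p,.031,Z),vel=.04); print(np.round(rad(p),1))
    rho=sweep(-40,end,.031,20)
    p=np.radians(end)
    r.move_l(pos(p,.045,Z),vel=.1); r.move_l(pos(p,.045,.225),vel=.2)
    if end==230: p=np.radians(-40); r.goto(pos(p,.045,.215),ori(p,0))
print(r.observe()["t"])
a=viewer.capture("top"); b=viewer.capture("side")
cv2.imwrite("pics/top3.png",a);cv2.imwrite("pics/side3.png",b)
A=cv2.resize(a[165:215,200:250],(400,400),interpolation=cv2.INTER_CUBIC)
B=cv2.resize(b[205:255,222:272],(400,400),interpolation=cv2.INTER_CUBIC)
cv2.imwrite("pics/s3.png",np.hstack([A,B]))
E
```

```text
[9.5 0.4]
22.62 -21 31.0 [ 9.9 -0.1]
23.1 -1 31.5 [ 8.9 -0.2]
23.58 18 31.7 [ 6.1 -1.1]
24.07 37 31.2 [8.9 0.5]
24.55 56 31.5 [ 6. -1.]
25.03 76 31.0 [6.8 0.4]
25.52 95 30.7 [4.7 0.4]
26.0 114 29.8 [ 7.5 -1. ]
26.48 134 29.7 [ 9. -1.]
26.97 153 29.9 [ 8.5 -0.3]
27.45 172 30.1 [9.3 0.1]
27.93 191 30.4 [ 8.9 -0.1]
28.42 211 30.6 [ 9.2 -0.6]
28.9 230 30.9 [ 8.2 -0.3]
[8.6 1.3]
35.17 -20 31.0 [10.2 -0.5]
35.67 0 31.5 [ 8.5 -0.3]
36.17 20 31.7 [ 8.1 -0.6]
36.67 40 31.7 [ 4.9 -0.8]
37.17 60 30.9 [ 7.2 -0.6]
37.67 80 30.7 [ 6.9 -0.6]
38.17 100 30.5 [ 7.2 -0.2]
38.67 120 30.2 [ 7.9 -0.8]
39.17 140 30.2 [ 7.2 -0.9]
39.67 160 30.0 [9.1 0.1]
40.4833
```

View pics/s3.png

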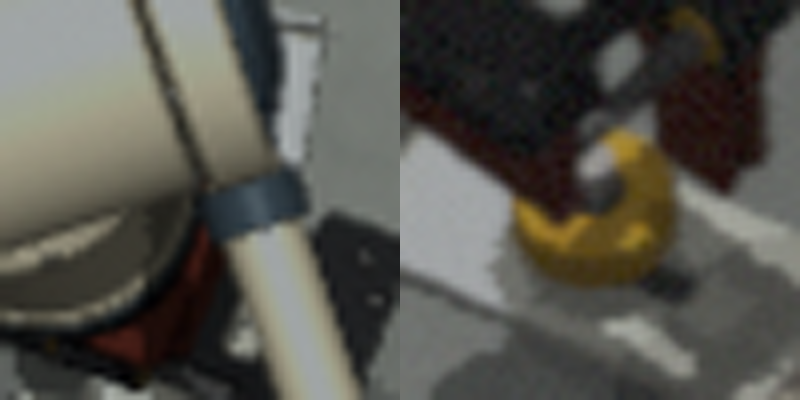

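The arm hides the nut from above here, and I'll check it after the push. The force log shows steady contact throughout. Now the lip push.

```bash
python3 - <<'E'
from h import *
p=YAW; R=ori(p,0)
r.goto(pos(p,.044,.225),R); r.move_l(pos(p,.044,.150),vel=.12); b=rad(p)[0]; r.move_l(pos(p,.053,.150),vel=.06)
rho=.053; 
while rho<.083:
    rho+=.003 if rho<.071 else .001; r.move_l(pos(p,rho,.150),vel=.03); f=rad(p)[0]-b
    print(round(rho,3),round(f,1),round(float((r.observe()["ee_pos"][:2]-N)@[np.cos(p),np.sin(p)]),4))
    if f<-11: break
r.sleep(.3)
r.move_l(pos(p,rho-.012,.150),vel=.1); r.move_l(pos(p,rho-.012,.235),vel=.2); print(r.observe()["t"])
r.move_l([.36,-.13,.33],vel=.3)
print(r.observe()["t"])
a=viewer.capture("top"); s=viewer.capture("side")
cv2.imwrite("pics/top4.png",a);cv2.imwrite("pics/side4.png",s)
A=cv2.resize(a[145:245,185:285],(400,400),interpolation=cv2.INTER_CUBIC)
B=cv2.resize(s[190:270,200:280],(400,400),interpolation=cv2.INTER_CUBIC)
cv2.imwrite("pics/s4.png",np.hstack([A,B]))
E
```

```text
0.056 1.1 0.0562
0.059 -0.7 0.0591
0.062 -0.6 0.0622
0.065 -0.5 0.0653
0.068 -0.1 0.0683
0.071 0.3 0.0713
0.072 -1.1 0.072
0.073 -2.1 0.073
0.074 -2.0 0.0741
0.075 -0.9 0.0751
0.076 -1.3 0.0761
0.077 -1.1 0.0771
0.078 -5.1 0.0775
0.079 -9.1 0.0777
0.08 -12.9 0.0777
48.95
50.3833
```

View pics/s4.png

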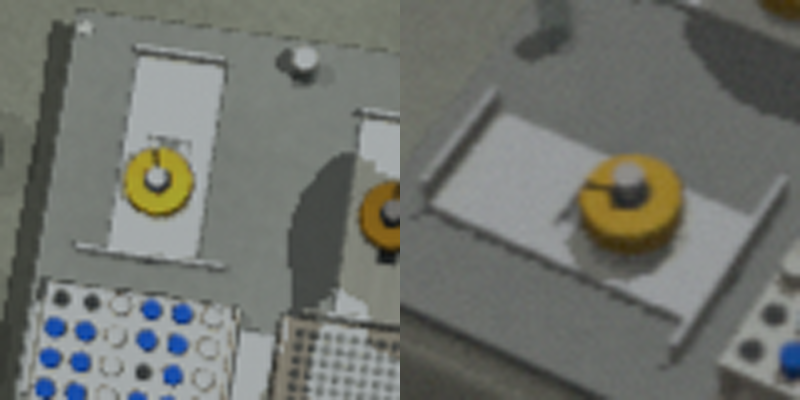

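The stop lip moved from crop y≈80 to ≈48, about 8 px or 22 mm, and the push met a hard end at 0.0777. The witness line at (156,158) points just left of up, about 15–20° past two turns. The rack, the vial and the right lane's lip and nut are where they were, and the arm is clear.

```bash
python3 -c "
from bench import r
r.close_job(); o=r.observe(); print(o['t'],o['ft_force'].round(1) if hasattr(o['ft_force'],'round') else o['ft_force'])"
```

```text
the job is handed in; nothing more can be done
the job is handed in; nothing more can be done
```

The tube rack is free and the job is handed in, at about 50 s of the 72 s allowed. The hand-in reported no verdict.

**What I did:** The white rack stood in the left lane. I pressed the closed fingertips sideways on the left nut's rim with about 5–10 N. Three sweeps (270°, 270°, 200°) turned the nut anticlockwise 740°, about 2.05 turns, without gripping it. I then pushed the lip back until it met its hard end, with force rising to 13 N, and moved the arm clear.

**Last checks:**
- **Nut:** The witness line ended about 15–20° past the start direction, which fits 2.05 turns. It was also where expected after the first sweep. The line alone cannot tell one turn from two, but the stop slid freely, so the nut was past about 1.5 turns.
- **Stop:** The lip moved about 22 mm by the camera, which agrees with the hard end felt in the push.
- **Everything else:** By eye in the last crop, the rack, vial and right nut and lip had not moved. The plate was only partly in view, and I did not recheck the bottle, tip box, beaker or marker. The arm never worked near them.
- **Failed or disagreed:** One lip-corner pixel in the side view was misread by 5 px; it stayed in the fit as a down-weighted outlier. Two mid-job pictures were mostly hidden by the arm, so they confirmed nothing.

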